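# Sort the mixed-up polishing pads back into their dishes

### The job

The diamond polishing pads have been put back in each other's dishes, though one may be right. Change them round so that every pad lies flat, face down, in the dish of its own colour; the white dish is spare, for a pad to wait in. So that no coarse grit gets onto a finer pad, never let two pads touch, and never lay a pad on the gritty bench.

Things in the scene. Friction and masses are not known exactly. Their poses are not given: they have to be found in the camera images.
- pad_green: green hand polishing pad for stone, rigid, about 0.14 kg: a base plate 90 mm (its x) by 55 mm (its y) by 10 mm thick, dark grey with a black diamond face below, and on it a green grip 78 mm (x) by 38 mm (y), rounded, whose flat ribbed top is 35 mm above the face. Origin: centre of the underside (the diamond face); z up out of the grip
- pad_red: red hand polishing pad for stone, rigid, about 0.14 kg: a base plate 90 mm (its x) by 55 mm (its y) by 10 mm thick, dark grey with a black diamond face below, and on it a red grip 78 mm (x) by 38 mm (y), rounded, whose flat ribbed top is 35 mm above the face. Origin: centre of the underside (the diamond face); z up out of the grip
- pad_yellow: yellow hand polishing pad for stone, rigid, about 0.14 kg: a base plate 90 mm (its x) by 55 mm (its y) by 10 mm thick, dark grey with a black diamond face below, and on it a yellow grip 78 mm (x) by 38 mm (y), rounded, whose flat ribbed top is 35 mm above the face. Origin: centre of the underside (the diamond face); z up out of the grip
- pad_blue: blue hand polishing pad for stone, rigid, about 0.14 kg: a base plate 90 mm (its x) by 55 mm (its y) by 10 mm thick, dark grey with a black diamond face below, and on it a blue grip 78 mm (x) by 38 mm (y), rounded, whose flat ribbed top is 35 mm above the face. Origin: centre of the underside (the diamond face); z up out of the grip
- dish_green: green round shallow plastic dish, fixed to the bench: 140 mm across the rim, 13 mm high, wall 3 mm, flat floor 128 mm across lying 5 mm above the bench. Origin: centre of its underside, on the bench, z up
- dish_red: red round shallow plastic dish, fixed to the bench: 140 mm across the rim, 13 mm high, wall 3 mm, flat floor 128 mm across lying 5 mm above the bench. Origin: centre of its underside, on the bench, z up
- dish_yellow: yellow round shallow plastic dish, fixed to the bench: 140 mm across the rim, 13 mm high, wall 3 mm, flat floor 128 mm across lying 5 mm above the bench. Origin: centre of its underside, on the bench, z up
- dish_blue: blue round shallow plastic dish, fixed to the bench: 140 mm across the rim, 13 mm high, wall 3 mm, flat floor 128 mm across lying 5 mm above the bench. Origin: centre of its underside, on the bench, z up
- dish_white: white round shallow plastic dish, fixed to the bench, empty, belonging to no pad: 140 mm across the rim, 13 mm high, wall 3 mm, flat floor 128 mm across lying 5 mm above the bench. Origin: centre of its underside, on the bench, z up
- table: the workbench with its grey carpet-covered top, strewn with stone chips; the top is at z = 0 (the origin of this entry does not matter). Among the dishes lie loose chisels, a mallet, a brush, a rubbing stone and an offcut, none taller than 65 mm; a stone relief 73 mm high, other stones and tools stand along the far edge and sides
Mind the look-alikes: they are no part of the job. Leave any orange look-alike of the pad_yellow alone. What is shaped like the dish_yellow but brown is not meant.

How it is judged:
At the end, for the whole second after the job is handed in: Each of the four pads lies in the dish of its own colour: its centre within 20 mm of the dish's centre, flat on the dish's floor (underside no more than 8 mm above the bench, tilted less than 0.08 rad, face down), at rest (horizontal distance between pad_green and dish_green below 0.02 m and z of pad_green in the frame of dish_green below 0.008 m and angle between each of pad_green, pad_red, pad_yellow, pad_blue's own z axis and vertical below 0.08 rad and linear speed of each of pad_green, pad_red, pad_yellow, pad_blue below 0.02 m/s and horizontal distance between pad_red and dish_red below 0.02 m and z of pad_red in the frame of dish_red below 0.008 m and horizontal distance between pad_yellow and dish_yellow below 0.02 m and z of pad_yellow in the frame of dish_yellow below 0.008 m and horizontal distance between pad_blue and dish_blue below 0.02 m and z of pad_blue in the frame of dish_blue below 0.008 m); the robot touches nothing.
It fails at once if two pads touch each other (contact force between pad_green and pad_red above 0.3 N or contact force between any of pad_green, pad_red and pad_yellow above 0.3 N or contact force between any of pad_green, pad_red, pad_yellow and pad_blue above 0.3 N).
It fails at once if a pad touches the bench top (contact force between any of pad_green, pad_red, pad_yellow, pad_blue and table above 0.3 N).
It also fails if it takes over 109 s, if anything falls off the work surface, if the arm or the gripper's body presses on something with over 40 N, if the wrist force passes 120 N, or if a joint passes its speed limit or range.

### The arm

A 6-joint arm with a two-finger parallel gripper is mounted at the origin on the work surface. World frame = base frame: x ahead of the robot, y to its left, z up, the work surface at z = 0. Lengths are in m, angles in rad, forces in N, time in s.
With the tool pointing down it reaches from about 0.35 to 0.925 m from the base axis. Payload 6.4 kg.
Tool frame: the origin (TCP) lies at the very end of the fingers, on their centre line; the grasp point (between the pads) lies manip.hold_point_z behind it (manip.hold_point_z is the distance from the TCP to the grasp point, in m); z points along the fingers, y is the line along which they close (so a half turn about z gives the same grasp; the last joint's range is limited). The gripper opens to 94 mm and grips with 3 to 60 N. Pads are 16 mm wide; open, the fingers measure 119 mm over their backs; the gripper's body (75 mm by 177 mm) begins 78 mm behind the grasp point.
Start: joints at [-1.45, 0.245, 1.558, -0, 1.339, -0.174], TCP at [0.189, -0.622, 0.205] pointing down, gripper open.
Joint ranges: [-3.13, 3.13], [-1.02, 2.26], [0.13, 2.54], [-0.95, 4.09], [0.21, 2.88], [-2.74, 2.74]. Speed limits (rad/s): [2.57, 2.57, 3.14, 3.14, 3.14, 3.14].

### API

Orientations are given as a unit quaternion [x, y, z, w].
In Python, from rig import manip gives the robot as it stands. The module is installed in compiled form; this text tells all that it offers.
- The arm moves only by the tool step_arm, never from a script. Its argument "rows" is one flat list of numbers, 6 for each row, row after row: the shift along the world's x, y, z in mm, then the turn, a rotation vector about the world's x, y, z in degrees. In form: [dx, dy, dz, wx, wy, wz, dx, dy, dz, wx, wy, wz, ...]. A call has 1 to 10 rows; each row shifts and turns the commanded pose from where the row before left it; what a row does not reach is not made up. A row lasts 1/10 s, in which the tool goes at most 50 mm and 8.59 degrees, less where a joint would pass 70% of its speed; a pose out of reach is approached as far as the arm can. A call is refused whole if a number of a shift passes 50 or a number of a turn 8.59, either way. A call with a gripper value outside its range is refused whole. "grip" is the finger opening in mm, from 0 to 94, set as the call begins (left out, the last holds). The fingers move at their own pace and stop on an object; "force" is the grip in N (left out, the last holds). Time passes only in rows, so rows that do not move let the fingers close. It gives the time, the measured TCP pose, the force, the opening and the grip force at its end, in the units of the state.
- manip.get_obs(): the state, without advancing time (a new reading comes with each control period).
- manip.grab_frame(name): name is "scene" or "side" or "wrist"; returns a dict with "frame" (384x512x3 uint8, red, green, blue), "vertical_fov" (degrees; the focal length in pixels is half the picture's height over the tangent of half this angle, whatever the lens; pixels are square), "cx", "cy" (the principal point, pixels), "dist_coeffs" ([k1, k2, p1, p2, k3] as OpenCV has them; the pictures are not rectified), "R" (3x3) and "t" (3): a world point X has camera coordinates R X + t. Camera axes: x right, y down, z forward; pixel columns grow to the right and rows downward; lengths in m; the calibration is good to about 2 mm. A picture is of the moment at which its call begins. There is no depth.
- manip.finish_job(): hands the job in; it is judged then, once.
Trained networks look in a picture, given as the dict that the camera call returned (one of the last four; its "shot" number tells which), for a name from the list of things; names that differ only in an ending like _2 or _b are one class to them, and where a whole thing is asked for, a point or a joint stands for the part that bears it (a point fixed in the world has none). Each returns a list of dicts, best first, with "conf" (0 to 1); they miss things now and then, are a little off and sometimes report something else, mostly with a low value. They report only what shows in the picture. A call takes as long as a camera call. They do not tell look-alikes from the thing itself.
- manip.trace(query, picture): "region" (384x512 bool, what is visible of it) and "extent" ([centre column, centre row, width, height] in pixels, round what is visible of it).
The state is a dict: "t": time; "joint_positions": joint angles; "joint_velocities": joint speeds; "tau": joint torques, N m; "ee_pos": TCP position; "orientation": TCP orientation; "force": force on the tool from outside, world axes, zero at the start; "moment": the same for the moment, N m; "opening": finger opening in m; "grip_force": force on a finger pad.
Only numpy, scipy, OpenCV 4.12 (cv2) and the standard library are available. Lean on these libraries where they do the work, as an engineer would, in place of code of your own. Each camera call takes 0.05 s, during which the arm holds its last target. There are 200 camera calls.

## Working session

There is one attempt and no reset: what is moved stays moved. The work goes in short steps, Python scripts to look and compute and a tool call to move; the robot and the scene stay as the last step left them, time stands still between calls to the robot, and variables do not carry over. Pictures are saved under pics/ and viewed, at most 14 in all, crops included, and the job is handed in when it is done.

Besides the shell and the picture viewer there is one more tool, called in YAML: its name, and indented under it one key for each argument. step_arm: Moves the arm, as the interface text tells. Its arguments: {"type":"object","properties":{"rows":{"type":"array","items":{"type":"number"}},"grip":{"type":"number"},"force":{"type":"number"}},"required":["rows"]}

```bash
mkdir -p pics; cat > h.py <<'E'
import numpy as np, cv2
from rig import manip
def K(p):
    f=192/np.tan(np.radians(p["vertical_fov"])/2)
    return np.array([[f,0,p["cx"]],[0,f,p["cy"]],[0,0,1]])
def ray(p,uv,z):
    n=cv2.undistortPoints(np.array(uv,float).reshape(-1,1,2),K(p),np.array(p["dist_coeffs"],float)).reshape(-1,2)
    R=np.array(p["R"]);t=np.array(p["t"]);c=-R.T@t
    d=np.c_[n,np.ones(len(n))]@R
    return c+d*((z-c[2])/d[:,2])[:,None]
def rect(pts):
    (c,s,a)=cv2.minAreaRect((pts*1000).astype(np.float32)[:,:2])
    if s[0]<s[1]: a+=90
    return np.round(c,1),np.round(sorted(s),1),round((a+90)%180-90,1)
E
python3 - <<'E'
from h import *
print(manip.hold_point_z, manip.get_obs())
for cam in ["scene","side"]:
    p=manip.grab_frame(cam); cv2.imwrite(f"pics/{cam}0.png",p["frame"][:,:,::-1])
    R=np.array(p["R"]);print(cam,(-R.T@np.array(p["t"])).round(2))
    for c in "green red yellow blue white".split():
        for k in ["dish","pad"]:
            if k=="pad" and c=="white": continue
            for r in manip.trace(f"{k}_{c}",p)[:3]:
                m=r["region"]; v,u=np.nonzero(m)
                if len(u)<20: continue
                w=ray(p,np.c_[u,v],.013 if k=="dish" else .03)
                print(k,c,round(r["conf"],2),np.round(r["extent"]),len(u),rect(w), p["frame"][m].mean(0).round())
E
```

```text
0.0188 {'t': 0.0, 'joint_positions': array([-1.45009801e+00,  2.45801527e-01,  1.55902910e+00, -4.47953491e-05,
        1.33869582e+00, -1.74081895e-01]), 'joint_velocities': array([ 0.00029572, -0.00064333,  0.00156597, -0.00100415, -0.00139514,
       -0.0003506 ]), 'tau': array([-3.36598432e-04, -4.15835273e+01, -3.14601660e+01,  6.85367757e-02,
        3.32166965e-02, -1.40302091e-04]), 'ee_pos': array([ 0.18877423, -0.62134273,  0.20434529]), 'orientation': array([ 9.89156505e-01,  1.46862089e-01,  4.02080463e-06, -9.67134008e-04]), 'force': array([-1.03427128,  0.79270787, -0.06681359]), 'moment': array([-0.01196109,  0.01721282,  0.04026373]), 'grip_force': 0.0, 'opening': 0.09414262097456774}
scene [ 1.28 -0.12  1.43]Traceback (most recent call last):
  File "<stdin>", line 13, in <module>
  File "h.py", line 12, in rect
    (c,s,a)=cv2.minAreaRect((pts*1000).astype(np.float32)[:,:2])
            ~~~~~~~~~~~~~~~^^^^^^^^^^^^^^^^^^^^^^^^^^^^^^^^^^^^^
cv2.error: OpenCV(4.12.0) /io/opencv/modules/imgproc/src/convhull.cpp:143: error: (-215:Assertion failed) total >= 0 && (depth == CV_32F || depth == CV_32S) in function 'convexHull'
```

```bash
sed -i 's/(pts\*1000).astype(np.float32)\[:,:2\]/np.ascontiguousarray((pts*1000)[:,:2],dtype=np.float32)/' h.py
cat > look.py <<'E'
from h import *
import sys
def scan(cam,tag):
    p=manip.grab_frame(cam); cv2.imwrite(f"pics/{cam}{tag}.png",p["frame"][:,:,::-1])
    R=np.array(p["R"]);print(cam,(-R.T@np.array(p["t"])).round(2))
    for c in "green red yellow blue white".split():
        for k in ["dish","pad"]:
            if k=="pad" and c=="white": continue
            for r in manip.trace(f"{k}_{c}",p)[:3]:
                m=r["region"]; v,u=np.nonzero(m)
                if len(u)<20: continue
                w=ray(p,np.c_[u,v],.013 if k=="dish" else .03)
                print(k,c,round(r["conf"],2),np.round(r["extent"]),len(u),rect(w), np.median(p["frame"][m],0))
if __name__=="__main__":
    for cam in sys.argv[2:]: scan(cam,sys.argv[1])
E
python3 look.py 1 scene side
```

```text
scene [ 1.28 -0.12  1.43]
dish green 0.89 [339. 193.  41.  36.] 748 (array([478.5, 270.8]), array([136.4, 137.4]), -8.1) [ 75. 160.  91.]
pad green 0.86 [319. 244.  17.  27.] 463 (array([656.8, 162.4]), array([53.5, 96.6]), -8.3) [ 73. 120.  70.]
dish red 0.86 [319. 245.  46.  43.] 892 (array([649.1, 158.3]), array([136.1, 137. ]), 81.7) [172.  58.  50.]
dish red 0.69 [184. 210.  44.  37.] 815 (array([ 470.4, -255.9]), array([132.6, 140.5]), -4.8) [208. 183.  75.]
pad red 0.97 [180. 211.  26.  29.] 422 (array([ 479.1, -254.1]), array([56.2, 96.9]), 22.4) [147.  59.  51.]
dish yellow 0.96 [123. 159.  37.  34.] 1041 (array([ 235.5, -447.4]), array([135.6, 144.3]), -0.9) [148. 104.  77.]
dish yellow 0.92 [183. 210.  36.  35.] 685 (array([ 470.4, -255.8]), array([125.8, 140.2]), -4.7) [216. 189.  75.]
dish yellow 0.64 [120. 218.  41.  34.] 1218 (array([ 467.4, -455.7]), array([134.1, 138. ]), 82.1) [129.  94.  75.]
pad yellow 0.88 [340. 194.  29.  24.] 409 (array([489.4, 270.4]), array([57.9, 92.4]), 29.4) [153. 135.  63.]
pad yellow 0.61 [391. 200.  32.  23.] 457 (array([532.8, 440.9]),
[... 501 characters left out ...]
 91. 178. 107.]
dish red 0.82 [276. 160.  32.  18.] 294 (array([635.7, 139. ]), array([103.6, 127. ]), -28.0) [157.  45.  42.]
dish yellow 0.95 [329. 284.  43.  34.] 1213 (array([ 463.6, -461.3]), array([124.8, 141.8]), 0.7) [151.  98.  65.]
dish yellow 0.94 [263. 319.  45.  37.] 914 (array([ 210.8, -457. ]), array([ 90.8, 135.1]), -66.3) [173. 113.  75.]
pad yellow 0.35 [275. 225. 472. 318.] 50974 (array([415.4, -75.3]), array([1175.8, 1647.4]), 90.0) [159. 155. 150.]
dish blue 0.87 [314. 202.  36.  29.] 490 (array([ 622.9, -127.9]), array([133.5, 144.9]), 19.3) [ 50.  91. 168.]
pad blue 0.82 [311. 197.  22.  14.] 352 (array([ 622.1, -132.2]), array([71.8, 89.2]), -31.5) [ 62.5  92.  146. ]
```

View pics/scene0.png

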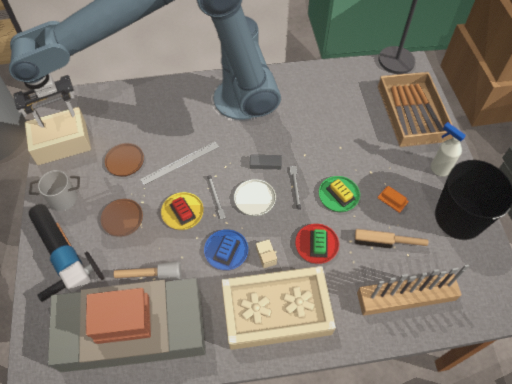

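View pics/side1.png

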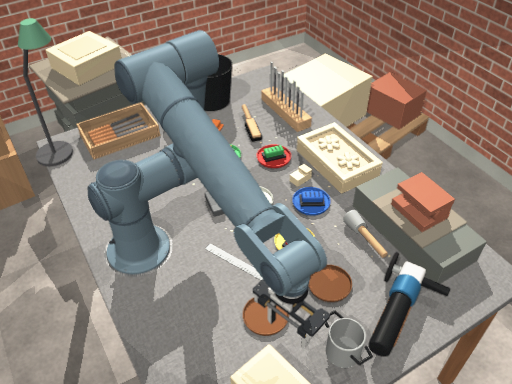

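Blue is already right. Cycle: red pad → white, yellow pad → yellow dish, green pad → green dish, then red pad → red dish. The orange pad at (393,200) and the brown dishes at (123,159) and (120,218) are decoys. First I hover over the red pad at (182,210) in the scene picture.

step_arm:
  rows: [29,37,0,0,0,0.5,29,37,0,0,0,0.5,29,37,0,0,0,0.5,29,37,0,0,0,0.5,29,37,0,0,0,0.5,29,37,0,0,0,0.5,29,37,0,0,0,0.5,29,37,0,0,0,0.5,29,37,0,0,0,0.5,25,33,0,0,0,0.5]
  grip: 65

```text
t: 2.1
ee_pos: [0.476, -0.2541, 0.2058]
orientation: [0.982, 0.19, 0.0, 0.0]
force: [0.1, 0.6, -0.6]
opening: 0.0649
grip_force: 0.0
```

step_arm:
  rows: [0,0,0,0,0,0,0,0,0,0,0,0]

```text
t: 2.3
ee_pos: [0.475, -0.2556, 0.2055]
orientation: [0.982, 0.191, -0.0, 0.0]
force: [0.2, 0.1, 0.1]
opening: 0.0649
grip_force: 0.0
```

```bash
cat > w.py <<'E'
from h import *
import sys
# w.py tag padcolour|- dishcolour|- : grip-top pose from colour mask in trace region; dish via trace
tag,pc,dc=sys.argv[1:4]; cam=sys.argv[4] if len(sys.argv)>4 else "wrist"
p=manip.grab_frame(cam); cv2.imwrite(f"pics/{cam}{tag}.png",p["frame"][:,:,::-1])
o=manip.get_obs(); q=o["orientation"]
print("tcp",(o["ee_pos"]*1000).round(1),"yaw",round(np.degrees(2*np.arctan2(q[1],q[0])),1),"q",q.round(3),"open",round(o["opening"]*1000,1),"t",round(o["t"],2),"joints",o["joint_positions"].round(2))
for k,c in (("pad",pc),("dish",dc)):
    if c=="-": continue
    for r in manip.trace(f"{k}_{c}",p)[:2]:
        m=r["region"]; v,u=np.nonzero(m)
        if len(u)<20: continue
        print(k,c,round(r["conf"],2),np.round(r["extent"]),rect(ray(p,np.c_[u,v],.013 if k=="dish" else .015)),np.median(p["frame"][m],0))
        if k=="pad":
            f=p["frame"]; s=cv2.cvtColor(f,cv2.COLOR_RGB2HSV)
            g=(m&(s[...,1]>90)&(s[...,2]>60)).astype(np.uint8)
            v,u=np.nonzero(cv2.morphologyEx(g,cv2.MORPH_OPEN,np.ones((3,3))))
            print("  grip@40",rect(ray(p,np.c_[u,v],.04)),"@28",rect(ray(p,np.c_[u,v],.028)))
E
python3 w.py 1 red yellow
```

```text
tcp [ 474.6 -256.4  205.5] yaw 21.9 q [ 0.982  0.19  -0.     0.   ] open 65.0 t 2.35 joints [-0.71 -0.01  1.84 -0.    1.32  0.48]
pad red 0.69 [254. 177.  45.  71.] (array([ 473.5, -253. ]), array([54.5, 91. ]), 24.0) [161.  58.  34.]
  grip@40 (array([ 475.6, -252.8]), array([39.7, 78.4]), 23.9) @28 (array([ 473.2, -253.7]), array([41.1, 81.2]), 23.9)
dish yellow 0.75 [313. 347.  79.  38.] (array([ 261.9, -431.4]), array([ 65.5, 126.4]), -68.0) [132.  85.  47.]
```

View pics/wrist1.png

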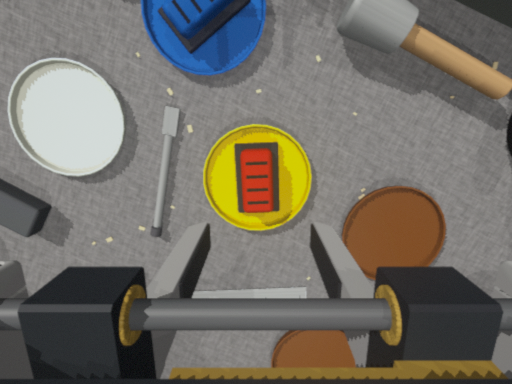

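Wrist view: red pad at (257,179) centred in the yellow dish, rim (203–312, 125–230), with the white dish at (67,117). Lower onto it and get the dish centres at the same time.

step_arm:
  rows: [0,3,-40,0,0,2,0,0,-40,0,0,0,0,0,-40,0,0,0,0,0,-30,0,0,0,0,0,-20,0,0,0,0,0,-10,0,0,0,0,0,-5,0,0,0,0,0,0,0,0,0]

```text
t: 3.25
ee_pos: [0.4748, -0.2537, 0.0207]
orientation: [0.978, 0.207, 0.0, 0.0]
force: [-0.2, 0.4, -0.3]
opening: 0.0651
grip_force: 0.0
```

step_arm:
  rows: [0,0,0,0,0,0,0,0,0,0,0,0,0,0,0,0,0,0,0,0,0,0,0,0,0,0,0,0,0,0,0,0,0,0,0,0]
  grip: 30
  force: 25

```text
t: 3.85
ee_pos: [0.4751, -0.253, 0.021]
orientation: [0.978, 0.207, 0.0, 0.0]
force: [-1.6, 1.8, 4.7]
opening: 0.038
grip_force: 25.0
```

step_arm:
  rows: [0,0,15,0,0,0,0,0,35,0,0,0,0,0,45,0,0,0,0,15,45,0,0,0,0,40,10,0,0,0,0,45,0,0,0,0,0,30,0,0,0,0,0,10,0,0,0,0,0,0,0,0,0,0]

```text
t: 4.75
ee_pos: [0.4748, -0.1122, 0.1708]
orientation: [0.978, 0.208, 0.0, 0.0]
force: [0.2, 0.1, -0.8]
opening: 0.0379
grip_force: 25.0
```

```bash
cat >> w.py <<'E'
# colour fit of yellow / other dishes: rim hull circle
f=p["frame"]; s=cv2.cvtColor(f,cv2.COLOR_RGB2HSV).astype(int); hr={"yellow":(22,34),"green":(45,80),"blue":(100,125),"red":(172,8)}
for c in sys.argv[5:]:
    if c=="white": m=(s[...,1]<30)&(s[...,2]>165)
    else:
        a,b=hr[c]; h=s[...,0]; m=((h>=a)&(h<=b) if a<b else (h>=a)|(h<=b))&(s[...,1]>110)&(s[...,2]>60)
    n,l,st,ce=cv2.connectedComponentsWithStats(cv2.morphologyEx(m.astype(np.uint8),cv2.MORPH_OPEN,np.ones((2,2))))
    for i in range(1,n):
        if st[i,4]<800: continue
        v,u=np.nonzero(l==i); w=ray(p,np.c_[u,v],.013)
        (x,y),r=cv2.minEnclosingCircle(np.float32(w[:,:2]*1000)); print("colour",c,st[i],"circle",round(x,1),round(y,1),"r",round(r,1))
E
python3 w.py 2 red white wrist yellow white blue
```

```text
tcp [ 474.9 -113.2  170.7] yaw 23.9 q [0.978 0.207 0.    0.   ] open 37.6 t 4.8 joints [-0.47 -0.11  1.99 -0.    1.25  0.69]
pad red 0.94 [259. 232.  85. 128.] (array([ 415.2, -139.5]), array([100.3, 168.5]), 24.1) [147.  45.  38.]
  grip@40 (array([ 418.4, -139.1]), array([ 72.7, 140.8]), 24.1) @28 (array([ 413.5, -141.3]), array([ 75.5, 146.2]), 24.1)
colour yellow [ 309  177  114   92 8430] circle 472.0 -255.8 r 71.0
colour white [  110   102   123   121 10626] circle 453.1 -11.6 r 70.0
colour white [ 208  341  106   17 1232] circle 260.1 -210.0 r 72.6
colour blue [  266     0   133   126 12363] circle 629.6 -126.7 r 69.8
```

View pics/wrist2.png

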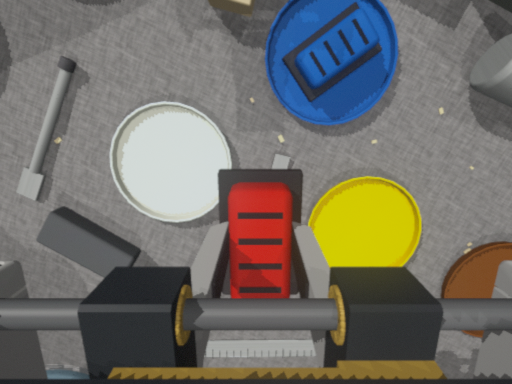

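The red pad is held well. The white dish at (171,161) is clear, centre (453,−12), and the yellow dish is now empty, centre (471,−256). Place red in white.

step_arm:
  rows: [-5,25,0,0,0,0,-9,40,0,0,0,0,-6,28,0,0,0,0,-2,8,-20,0,0,0,0,0,-40,0,0,0,0,0,-40,0,0,0,0,0,-30,0,0,0,0,0,-13,0,0,0,0,0,-6,0,0,0,0,0,0,0,0,0]

```text
t: 5.9
ee_pos: [0.4538, -0.0128, 0.0222]
orientation: [0.978, 0.207, 0.0, 0.0]
force: [0.5, -0.3, -1.9]
opening: 0.0377
grip_force: 25.0
```

step_arm:
  rows: [0,0,-1,0,0,0,0,0,0,0,0,0]

```text
t: 6.1
ee_pos: [0.4539, -0.0125, 0.0215]
orientation: [0.978, 0.207, 0.001, 0.001]
force: [-0.1, 0.6, -1.8]
opening: 0.0379
grip_force: 25.0
```

step_arm:
  rows: [0,0,0,0,0,0,0,0,0,0,0,0,0,0,0,0,0,0,0,0,0,0,0,0,0,0,30,0,0,0,0,0,45,0,0,0,0,0,50,0,0,0,0,20,45,0,0,0]
  grip: 65

```text
t: 6.9
ee_pos: [0.453, 0.0072, 0.1929]
orientation: [0.979, 0.206, 0.001, 0.0]
force: [1.9, 0.0, -0.0]
opening: 0.0649
grip_force: 0.0
```

step_arm:
  rows: [2,35,10,0,0,1,4,40,0,0,0,1,4,40,0,0,0,1,4,40,0,0,0,1,4,40,0,0,0,1,3,40,0,0,0,0,3,28,0,0,0,0,0,0,0,0,0,0,0,0,0,0,0,0]

```text
t: 7.8
ee_pos: [0.4766, 0.271, 0.2001]
orientation: [0.968, 0.25, -0.0, 0.0]
force: [-0.2, -0.5, 0.2]
opening: 0.0651
grip_force: 0.0
```

```bash
python3 w.py 3 yellow green wrist yellow green red
```

```text
tcp [476.7 270.4 200.2] yaw 28.9 q [ 0.968  0.249 -0.     0.   ] open 65.2 t 7.85 joints [ 0.31  0.01  1.82 -0.    1.31  1.38]
pad yellow 0.75 [255. 174.  48.  74.] (array([479.6, 279.5]), array([55.9, 91.5]), 28.3) [194. 171.  17.]
  grip@40 (array([479.3, 282.1]), array([46.4, 77.6]), 28.4) @28 (array([477. , 281.2]), array([48.1, 80.3]), 28.4)
pad yellow 0.7 [147.  69.  70.  93.] (array([525.5, 447.8]), array([56.2, 89.6]), 41.5) [206. 116.   0.]
  grip@40 (array([526.9, 438.1]), array([52. , 83.3]), 41.0) @28 (array([526.3, 442.7]), array([53.9, 86.3]), 41.0)
dish green 0.61 [259. 175. 114. 111.] (array([479.3, 273.5]), array([137.4, 137.5]), -84.7) [ 65. 180.  91.]
dish green 0.24 [411.  90.  92.  93.] (array([654.6, 168.2]), array([57.4, 97. ]), -12.9) [ 63. 156.  78.]
colour yellow [ 239  144   34   66 2090] circle 475.1 274.9 r 44.4
colour green [ 380   54   77   74 2576] circle 657.2 158.6 r 46.1
colour green [ 205  120  110  109 6271] circle 478.7 271.5 r 69.5
colour red [ 353   32  120  125 7555] circle 649.2 160.6 r 70.0
```

View pics/wrist3.png

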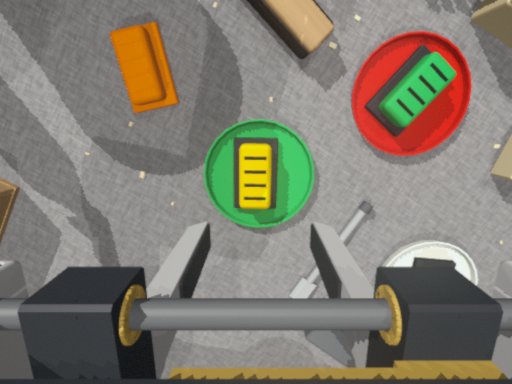

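The yellow pad is at (256,174) in the green dish (259,174), and the green pad at (417,90) in the red dish. Orange decoy at (145,67). Descend on yellow.

step_arm:
  rows: [3.5,4,-35,0,0,-0.5,0,0,-40,0,0,0,0,0,-40,0,0,0,0,0,-30,0,0,0,0,0,-20,0,0,0,0,0,-10,0,0,0,0,0,-5,0,0,0,0,0,0,0,0,0]

```text
t: 8.75
ee_pos: [0.4808, 0.2747, 0.0208]
orientation: [0.97, 0.245, 0.0, 0.0]
force: [-0.0, -0.3, 0.9]
opening: 0.0646
grip_force: 0.0
```

step_arm:
  rows: [0,0,0,0,0,0,0,0,0,0,0,0,0,0,0,0,0,0,0,0,0,0,0,0,0,0,0,0,0,0,0,0,0,0,0,0]
  grip: 30

```text
t: 9.35
ee_pos: [0.4807, 0.2756, 0.0212]
orientation: [0.969, 0.245, 0.0, -0.0]
force: [-1.5, 2.4, 5.7]
opening: 0.0375
grip_force: 25.0
```

step_arm:
  rows: [0,0,15,0,0,0,0,0,35,0,0,0,0,0,45,0,0,0,0,0,45,0,0,0,0,-25,10,0,0,0,0,-45,0,0,0,0,0,-45,0,0,0,0,0,-45,0,0,0,0,0,-45,0,0,0,0,0,-45,0,0,0,0]

```text
t: 10.35
ee_pos: [0.4797, 0.0231, 0.1708]
orientation: [0.969, 0.245, -0.0, 0.0]
force: [0.5, -0.5, -0.9]
opening: 0.0378
grip_force: 25.0
```

step_arm:
  rows: [-1,-45,0,0,0,0,-1,-45,0,0,0,0,-2,-45,0,0,0,0,-2,-45,0,0,0,0,-2,-45,0,0,0,0,-1,-35,0,0,0,0,0,-20,0,0,0,0,0,0,0,0,0,0,0,0,0,0,0,0]

```text
t: 11.25
ee_pos: [0.4712, -0.2542, 0.1703]
orientation: [0.969, 0.245, -0.0, -0.001]
force: [0.9, 1.0, -1.9]
opening: 0.0376
grip_force: 25.0
```

```bash
python3 w.py 4 - - wrist yellow
```

```text
tcp [ 471.3 -253.7  170.3] yaw 28.5 q [ 0.969  0.246 -0.    -0.   ] open 37.7 t 11.3 joints [-0.71  0.01  1.88  0.    1.25  0.37]
colour yellow [ 200  123  120  101 5627] circle 471.0 -255.5 r 69.9
colour yellow [ 227  179   73  121 7072] circle 404.8 -292.2 r 85.3
```

View pics/wrist4.png

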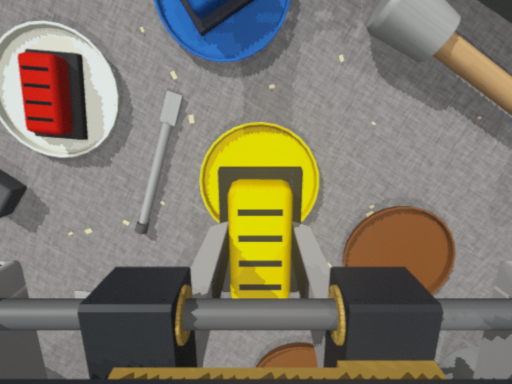

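Red sits in the white dish. Yellow is held the same way as red was, over the yellow dish at (260,180). Lower and release.

step_arm:
  rows: [0,-2,-35,0,0,0,0,0,-40,0,0,0,0,0,-35,0,0,0,0,0,-20,0,0,0,0,0,-12,0,0,0,0,0,-6,0,0,0,0,0,-1,0,0,0,0,0,0,0,0,0]

```text
t: 12.1
ee_pos: [0.4722, -0.2573, 0.0226]
orientation: [0.969, 0.245, 0.001, 0.001]
force: [-0.7, -0.2, -0.7]
opening: 0.0379
grip_force: 25.0
```

step_arm:
  rows: [0,0,0,0,0,0,0,0,0,0,0,0,0,0,0,0,0,0,0,0,0,0,0,0,0,0,30,0,0,0,0,0,45,0,0,0,0,0,50,0,0,0,10,25,50,0,0,-5,20,40,5,0,0,-6,20,40,0,0,0,-6]
  grip: 65

```text
t: 13.1
ee_pos: [0.5219, -0.155, 0.1988]
orientation: [0.995, 0.096, 0.003, 0.002]
force: [0.9, -0.9, -0.5]
opening: 0.0651
grip_force: 0.0
```

step_arm:
  rows: [20,40,0,0,0,-6,20,40,0,0,0,-6,20,40,0,0,0,-6,20,40,0,0,0,-6,20,40,0,0,0,0,20,40,0,0,0,0,10,40,0,0,0,0,3,25,0,0,0,0,0,0,0,0,0,0,0,0,0,0,0,0]

```text
t: 14.1
ee_pos: [0.653, 0.15, 0.1952]
orientation: [0.994, -0.109, -0.0, 0.0]
force: [0.6, 0.4, 0.4]
opening: 0.0646
grip_force: 0.0
```

```bash
python3 w.py 5 green red wrist green red
```

```text
tcp [653.  149.3 195.3] yaw -12.6 q [ 0.994 -0.11  -0.     0.   ] open 64.8 t 14.15 joints [ 0.06  0.3   1.51 -0.    1.33  1.85]
pad green 0.76 [246. 180.  42.  74.] (array([652.9, 167.4]), array([53.7, 90.4]), -12.5) [ 63.  143.5  71. ]
  grip@40 (array([655. , 166.3]), array([37.3, 77.4]), -12.4) @28 (array([652.4, 167.4]), array([38.7, 80.2]), -12.4)
pad green 0.26 [476. 146.  70.  86.] (array([ 633. , -126.2]), array([72.5, 91.5]), -30.9) [ 36.  78. 145.]
  grip@40 (array([ 638. , -116.7]), array([50.9, 78.4]), -30.2) @28 (array([ 634.8, -125.7]), array([52.7, 81.2]), -30.2)
dish red 0.76 [252. 183. 110. 105.] (array([650.3, 162.1]), array([136.4, 137.7]), -45.4) [186.  47.  36.]
colour green [ 231  154   33   65 1874] circle 647.1 167.7 r 43.7
colour green [ 192  270   56   30 1158] circle 509.4 239.4 r 39.8
colour green [ 173  331   76   25 1477] circle 438.5 271.5 r 56.4
colour red [ 197  128  112  109 6451] circle 648.0 160.5 r 70.0
```

View pics/wrist5.png

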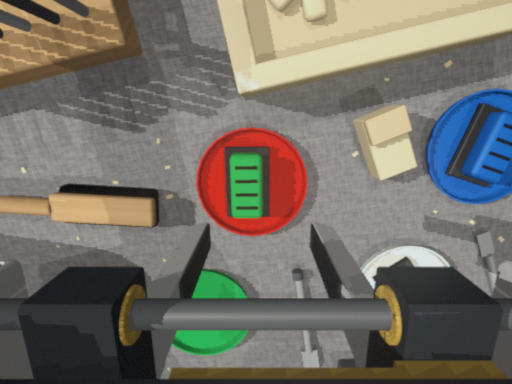

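The green pad is at (246,182) in the red dish (252,182). Shift by about (+1, +15) and descend.

step_arm:
  rows: [1,15,-30,0,0,0,0,0,-40,0,0,0,0,0,-40,0,0,0,0,0,-30,0,0,0,0,0,-20,0,0,0,0,0,-10,0,0,0,0,0,-5,0,0,0,0,0,0,0,0,0]

```text
t: 15.05
ee_pos: [0.6546, 0.1645, 0.0209]
orientation: [0.994, -0.11, 0.0, -0.0]
force: [0.9, -0.4, -0.8]
opening: 0.0649
grip_force: 0.0
```

step_arm:
  rows: [0,0,0,0,0,0,0,0,0,0,0,0,0,0,0,0,0,0,0,0,0,0,0,0,0,0,0,0,0,0,0,0,0,0,0,0]
  grip: 30

```text
t: 15.65
ee_pos: [0.6547, 0.1653, 0.0213]
orientation: [0.994, -0.11, 0.001, -0.0]
force: [0.8, 1.2, 4.2]
opening: 0.0381
grip_force: 25.0
```

step_arm:
  rows: [0,0,15,0,0,0,0,0,35,0,0,0,0,0,45,0,0,0,0,0,45,0,0,0,-30,15,10,0,0,0,-40,25,0,0,0,0,-40,25,0,0,0,0,-30,20,0,0,0,0,-15,10,0,0,0,0,0,0,0,0,0,0]

```text
t: 16.65
ee_pos: [0.4975, 0.261, 0.1706]
orientation: [0.994, -0.109, -0.0, 0.0]
force: [1.0, 0.6, -2.1]
opening: 0.0379
grip_force: 25.0
```

```bash
python3 w.py 6 - - wrist green red
```

```text
tcp [499.  260.2 170.8] yaw -12.5 q [ 0.994 -0.109  0.     0.   ] open 37.6 t 16.7 joints [ 0.28  0.08  1.81 -0.    1.25  2.07]
colour green [ 196  143  117   88 3754] circle 477.9 272.0 r 69.6
colour green [ 228  184   66  116 6389] circle 420.3 278.1 r 82.5
colour red [  256     0   137    95 10699] circle 648.2 161.4 r 69.8
colour red [ 478  137   34   71 1500] circle 448.0 -20.0 r 42.8
```

View pics/wrist6.png

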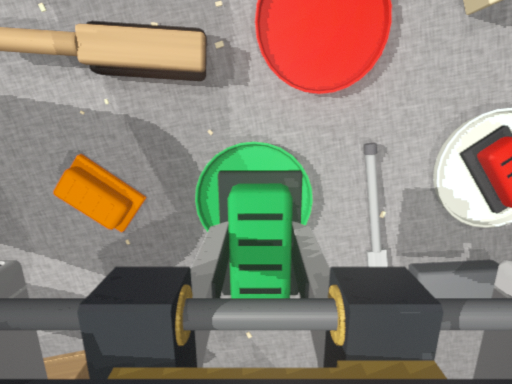

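Green is held (front edge at row 172) over the empty green dish. The dish centres are green (478,272) and red (648.5,161). Place it.

step_arm:
  rows: [-12,8,0,0,0,0,-6.5,3,-20,0,0,0,0,0,-40,0,0,0,0,0,-40,0,0,0,0,0,-25,0,0,0,0,0,-15,0,0,0,0,0,-8,0,0,0,0,0,-1,0,0,0,0,0,0,0,0,0]

```text
t: 17.6
ee_pos: [0.4819, 0.2713, 0.0226]
orientation: [0.994, -0.11, 0.001, -0.0]
force: [0.3, -0.2, -2.5]
opening: 0.0379
grip_force: 25.0
```

step_arm:
  rows: [0,0,0,0,0,0,0,0,0,0,0,0,0,0,0,0,0,0,0,0,0,0,0,0,0,0,30,0,0,0,0,0,45,0,0,0,0,0,50,0,0,0,0,-25,50,0,0,5,-3,-40,5,0,0,6,-3,-40,0,0,0,6]
  grip: 65

```text
t: 18.6
ee_pos: [0.4759, 0.1681, 0.1992]
orientation: [0.999, 0.041, 0.003, -0.0]
force: [0.2, -0.0, -1.1]
opening: 0.065
grip_force: 0.0
```

step_arm:
  rows: [-4,-40,0,0,0,6,-4,-40,0,0,0,6,-4,-40,0,0,0,6,-4,-40,0,0,0,1.5,-4,-20,0,0,0,0,0,0,0,0,0,0,0,0,0,0,0,0,0,0,0,0,0,0]

```text
t: 19.4
ee_pos: [0.4547, -0.0104, 0.1962]
orientation: [0.978, 0.208, 0.0, -0.0]
force: [-0.9, 0.2, -0.7]
opening: 0.065
grip_force: 0.0
```

```bash
python3 w.py 7 red white wrist white
```

```text
tcp [454.8 -10.3 196.2] yaw 24.0 q [ 0.978  0.208  0.    -0.   ] open 65.1 t 19.45 joints [-0.27 -0.22  2.05  0.    1.32  0.88]
pad red 0.64 [261. 180.  48.  72.] (array([452.4, -13.7]), array([54.6, 89.4]), 23.9) [175.  76.  69.]
  grip@40 (array([454.6, -13. ]), array([38.1, 76.4]), 24.0) @28 (array([452. , -14.2]), array([39.4, 79.1]), 24.0)
pad red 0.23 [ 53.  63. 106. 122.] (array([480.2, 256.7]), array([114.2, 134.8]), 11.2) [ 34. 142.  67.]
  grip@40 (array([483.3, 240.2]), array([106.3, 125.2]), 11.2) @28 (array([481.7, 248.1]), array([110.1, 129.7]), 11.2)
dish white 0.81 [257. 177. 112. 106.] (array([453.4,  -9. ]), array([137.7, 139.1]), -66.0) [220. 225. 215.]
colour white [115  96  54 117 952] circle 424.3 129.6 r 77.5
colour white [ 204  123  112  110 6300] circle 453.1 -11.8 r 70.5
colour white [ 316  171   53  105 1421] circle 451.4 -154.9 r 73.0
colour white [ 153  223   54   70 1291] circle 314.7 44.7 r 60.6
colour white [ 257  342   97   16 1393] circle 246.8 -177.5 r 72.2
```

View pics/wrist7.png

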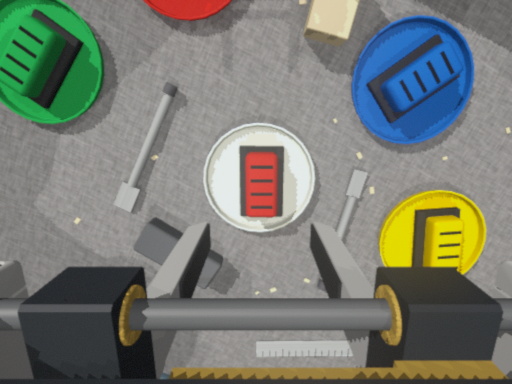

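The red pad is at (261,181) in the white dish. The green pad lies in green at (45,60), yellow in yellow at (440,240). Grasp red with a shift of (−1, −3).

step_arm:
  rows: [-1,-3,-30,0,0,0,0,0,-40,0,0,0,0,0,-40,0,0,0,0,0,-30,0,0,0,0,0,-20,0,0,0,0,0,-10,0,0,0,0,0,-5,0,0,0,0,0,0,0,0,0]

```text
t: 20.35
ee_pos: [0.454, -0.0141, 0.0214]
orientation: [0.978, 0.207, 0.0, 0.0]
force: [1.0, -0.2, -0.5]
opening: 0.0646
grip_force: 0.0
```

step_arm:
  rows: [0,0,0,0,0,0,0,0,0,0,0,0,0,0,0,0,0,0,0,0,0,0,0,0,0,0,0,0,0,0,0,0,0,0,0,0]
  grip: 30

```text
t: 20.95
ee_pos: [0.454, -0.0143, 0.0217]
orientation: [0.978, 0.207, 0.0, -0.0]
force: [-1.5, 2.3, 5.2]
opening: 0.0378
grip_force: 25.0
```

step_arm:
  rows: [0,0,15,0,0,0,0,0,35,0,0,0,0,0,45,0,0,0,10,10,45,0,0,0,30,27,10,0,0,0,40,35,0,0,0,0,40,35,0,0,0,0,40,35,0,0,0,0,20,20,0,0,0,0,0,0,0,0,0,0]

```text
t: 21.95
ee_pos: [0.6279, 0.1436, 0.1699]
orientation: [0.978, 0.208, -0.0, -0.0]
force: [-0.3, -0.0, -1.5]
opening: 0.0378
grip_force: 25.0
```

```bash
python3 w.py 8 - - wrist red
```

```text
tcp [626.6 142.3 169.8] yaw 24.0 q [ 0.978  0.208 -0.001  0.   ] open 37.7 t 22.0 joints [ 0.05  0.26  1.61 -0.    1.28  1.2 ]
colour red [ 193   98  122  111 8128] circle 649.2 160.4 r 69.7
colour red [ 228  182   66  118 6474] circle 557.6 111.2 r 83.9
```

View pics/wrist8.png

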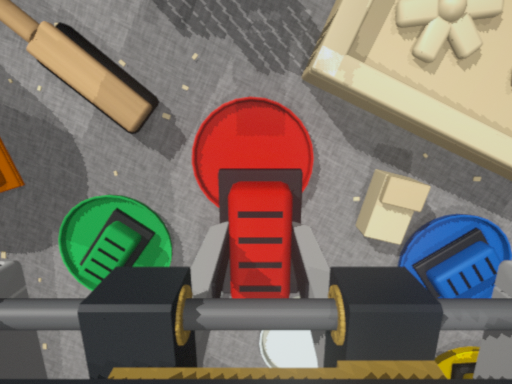

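The red pad is held over the empty red dish (253,155). Place it by (+22, +18).

step_arm:
  rows: [14,12,0,0,0,0,8,6,-18,0,0,0,0,0,-40,0,0,0,0,0,-40,0,0,0,0,0,-25,0,0,0,0,0,-15,0,0,0,0,0,-8,0,0,0,0,0,-1,0,0,0,0,0,0,0,0,0]

```text
t: 22.9
ee_pos: [0.6495, 0.1593, 0.0257]
orientation: [0.978, 0.207, 0.001, 0.0]
force: [0.1, 1.3, -1.1]
opening: 0.0376
grip_force: 25.0
```

step_arm:
  rows: [0,0,0,0,0,0,0,0,0,0,0,0,0,0,0,0,0,0,0,0,0,0,0,0,0,0,30,0,0,0,0,0,45,0,0,0,0,0,50,0,0,0,-30,-30,50,0,0,0,-35,-35,30,0,0,0,-35,-35,30,0,0,0]
  grip: 65

```text
t: 23.9
ee_pos: [0.5644, 0.0755, 0.241]
orientation: [0.978, 0.207, 0.001, 0.0]
force: [0.6, -0.8, -0.1]
opening: 0.0652
grip_force: 0.0
```

step_arm:
  rows: [-30,-30,20,0,0,0,-30,-30,20,0,0,0,0,0,0,0,0,0,0,0,0,0,0,0]

```text
t: 24.3
ee_pos: [0.5053, 0.0158, 0.28]
orientation: [0.978, 0.206, 0.001, 0.0]
force: [0.2, 0.5, -0.7]
opening: 0.0648
grip_force: 0.0
```

```bash
python3 w.py 9 - - wrist; for c in red green yellow blue; do python3 w.py 9$c $c $c wrist $c; done
```

```text
tcp [505.3  16.3 278.9] yaw 23.9 q [ 0.978  0.207  0.    -0.   ] open 65.3 t 24.35 joints [-0.19 -0.16  1.84  0.    1.46  0.96]
tcp [505.3  16.7 278.3] yaw 23.9 q [ 0.978  0.207 -0.001 -0.   ] open 65.0 t 24.4 joints [-0.19 -0.15  1.84  0.    1.46  0.96]
pad red 0.58 [206.  33.  46.  66.] (array([643.5, 155.2]), array([56.1, 81.9]), 24.0) [141.  46.  40.]
  grip@40 (array([641.9, 153.1]), array([40.9, 70.1]), 23.7) @28 (array([643.8, 156.1]), array([42.1, 72.1]), 23.7)
dish red 0.58 [205.  42. 101.  83.] (array([633.1, 155.6]), array([101.9, 137. ]), -66.0) [195.  45.  38.]
colour red [ 154    0  103   85 4703] circle 648.7 159.6 r 70.1
colour red [ 188    0   34   62 1836] circle 647.0 159.8 r 41.9
tcp [505.3  16.9 278. ] yaw 24.0 q [ 0.978  0.208 -0.001 -0.   ] open 65.1 t 24.55 joints [-0.19 -0.15  1.84  0.    1.46  0.96]
pad green 0.69 [ 91. 111.  69.  75.] (array([479. , 271.7]), array([60.9, 95.7]), -11.9) [ 36. 101.  54.]
  grip@40 (array([481.4, 266.5]), array([43.8, 81.4]), -12.4) @28 (array([478.7, 272.8]), array([45. , 83.7]), -12.4)
dish green 0.77 [ 93. 110. 103.  95.] (
[... 1058 characters left out ...]
0.   ] open 65.3 t 24.85 joints [-0.19 -0.16  1.84  0.    1.46  0.96]
pad blue 0.59 [ 92. 111. 100.  97.] (array([479.5, 271.7]), array([137.3, 137.8]), 72.9) [ 36. 146.  71.]
  grip@40 (array([484.9, 259. ]), array([129.5, 130. ]), 72.9) @28 (array([482.3, 265.1]), array([133.2, 133.8]), 72.9)
pad blue 0.56 [382. 127.  72.  64.] (array([ 633.7, -123.2]), array([56.3, 93.3]), -29.6) [ 42.  85. 154.]
  grip@40 (array([ 631.6, -120.2]), array([42.6, 79.9]), -30.5) @28 (array([ 633.2, -125. ]), array([43.8, 82.2]), -30.5)
dish blue 0.67 [383. 125.  93.  95.] (array([ 630. , -124.7]), array([136.5, 137.6]), -32.3) [ 43. 100. 175.]
colour blue [ 336   81   95   97 6527] circle 629.7 -127.2 r 69.9
```

View pics/wrist9.png

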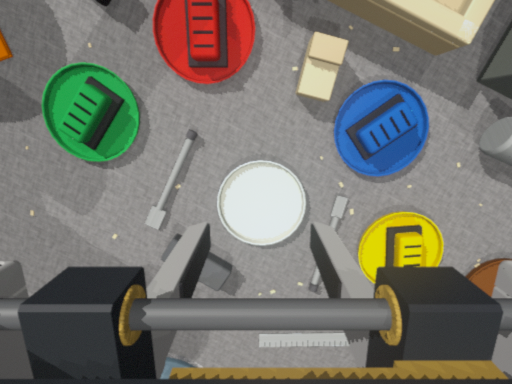

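All four pads lie flat near the centres of their own dishes: red (205,30), green (93,112), blue (382,128), yellow (403,248). White (261,203) is empty.

```bash
python3 -c "
from rig import manip
print(manip.finish_job())"
```

```text
the job is handed in; nothing more can be done
None
```

The job is handed in at about 25 s: the last wrist picture shows all four pads lying flat within a few mm of the centres of their own-colour dishes and the white dish empty, though the hand-in returned no verdict.

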